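Set the straightedge and square up two substrate carriers at the bonder's stop block

ROBOT

A 7-joint arm with a two-finger parallel gripper is mounted at the origin on the work surface. World frame = base frame: x ahead of the robot, y to its left, z up, the work surface at z = 0. Lengths are in m, angles in rad, forces in N, time in s.
With the tool pointing down it reaches from about 0.4 to 0.85 m from the base axis. Payload 10.4 kg.
Tool frame: the origin (TCP) lies at the centre of the arm's flange, where the gripper is bolted on; the fingertips stand 173 mm ahead of it and the grasp point (between the pads) lies 155 mm ahead of it; z points along the fingers, y is the line along which they close (so a half turn about z gives the same grasp; the last joint's range is limited). The gripper opens to 85 mm and grips with 20 to 120 N. Pads are 22 mm wide; open, the fingers measure 114 mm over their backs; the gripper's body (76 mm by 85 mm) begins 54 mm behind the grasp point. The pads swing forward as they close: fully open they stand 13 mm farther back than shut.
Start: joints at [-1.28, 0.332, -0.065, 1.46, 0.022, 1.35, -0.088], TCP at [0.193, 0.594, 0.405] pointing down, gripper open.
Joint ranges: [-2.6, 2.6], [-0.5, 2.12], [-1.47, 1.34], [0.16, 2.42], [-1.27, 4.41], [0.06, 2.06], [-2.6, 2.6]. Speed limits (rad/s): [2.22, 2.22, 2.79, 2.79, 3.14, 3.14, 3.14].

INTERFACE

Orientations are given as a unit quaternion [x, y, z, w].
In Python, from workcell import manip, viewer, finder gives the robot as it stands.
- The arm moves only by the tool arm_command, never from a script. Its argument "plan" is a list of rows, each an object with "dp": the shift along the tool's x, y, z in mm, a list of three; "spin": the turn about the tool's z in rad. A call has 1 to 5 rows; each row shifts and turns the commanded pose from where the row before left it, along the tool's axes as they then stand; what a row does not reach is not made up. A row lasts 1/10 s, in which the tool goes at most 50 mm and 8.59 degrees, less where a joint would pass 70% of its speed; a pose out of reach is approached as far as the arm can. A call is refused whole if a number of a shift passes 50 or a number of a turn 0.15, either way. A call with a gripper value outside its range is refused whole. "grip" is the closure, from -1 (fully open) to 1 (shut), set as the call begins (left out, the last holds). The fingers move at their own pace and stop on an object; "newtons" is the grip in N (left out, the last holds). Time passes only in rows, so rows that do not move let the fingers close. It gives the time, the measured TCP pose, the force, the opening and the grip force at its end, in the units of the state.
- manip.get_obs(): the state, without advancing time (a new reading comes with each control period).
- viewer.camera(name): name is "scene" or "top" or "wrist"; returns the picture (384x512x3 uint8, blue, green, red); there is no depth.
- viewer.camera_params(name): a dict with "vertical_fov" (degrees; the focal length in pixels is half the picture's height over the tangent of half this angle, whatever the lens; pixels are square), "cx", "cy" (the principal point, pixels), "R" (3x3) and "t" (3): a world point X has camera coordinates R X + t; the wrist camera has in their place "T_tool_cam" (4x4, takes a point from camera to tool coordinates, whose origin is the TCP and whose axes are the flange's). Camera axes: x right, y down, z forward; pixel columns grow to the right and rows downward; lengths in m; the calibration is good to about 2 mm. A picture is of the moment at which its call begins: read the wrist's pose just before it. camera_params takes no time and is no camera call.
- manip.hand_in(): hands the job in; it is judged then, once.
Trained networks look in the newest picture that a camera, given by its name, has taken for a name from the list of things; names that differ only in an ending like _2 or _b are one class to them, and where a whole thing is asked for, a point or a joint stands for the part that bears it (a point fixed in the world has none). Each returns a list of dicts, best first, with "score" (0 to 1); they miss things now and then, are a little off and sometimes report something else, mostly with a low value. They report only what shows in the picture. A call takes as long as a camera call. They do not tell look-alikes from the thing itself.
- finder.find_in(camera, thing): "position" ([x, y, z] in m, in world coordinates, good to about 4 mm: the middle of the surface that is visible of it).
The state is a dict: "clock": time; "joint_pos": joint angles; "joint_velocities": joint speeds; "tau": joint torques, N m; "position": TCP position; "ee_rot": TCP orientation; "ft_force": force on the tool from outside, world axes, zero at the start; "torque": the same for the moment, N m; "grip_width": opening from 0.0 (shut) to 1.0 (fully open); "grasp_force": force on a finger pad.
Only numpy, scipy, OpenCV 4.12 (cv2) and the standard library are available. Lean on these libraries where they do the work, as an engineer would, in place of code of your own. Each camera call takes 0.05 s, during which the arm holds its last target. There are 200 camera calls.

TASK

Slide the steel straightedge until one long edge lies flush against the near long face of the white stop block (the face towards the loose parts), with its whole length on that face. Then bring the two square substrate carriers up against the free long edge of the straightedge, flush and square to it in a row, one wholly on each half of the straightedge. Keep all three on the bench, sliding them without lifting, and leave the bottle, the jar and the chip box where they stand.

Things in the scene. Friction and masses are not known exactly. Their poses are not given: they have to be found in the camera images.
- block: white stop block, 240 x 60 x 35 mm high, screwed to the bench, a flat steel inlay and two dark screw heads on its top (up to 4 mm proud). Origin: centre of its underside. x along its length, y across it, z up. The face to work to is its long vertical face on its -y side (30 mm from the origin), which looks towards the straightedge and the carriers, roughly to the robot's right.
- straightedge: loose plain steel straightedge bar, 200 x 36 x 16 mm high, about 0.5 kg, lying flat. Origin: centre of its underside, x along its length, y across it, z up. Either long edge may go to the block.
- straightedge_end_a (a point): middle of the straightedge's end at its +x end: 100 mm along x from its origin, on its centre line, 8 mm above its underside
- straightedge_end_b (a point): middle of the straightedge's end at its -x end: -100 mm along x from its origin, on its centre line, 8 mm above its underside
- carrier_1: loose square aluminium substrate carrier, 64 x 64 x 20 mm high, about 0.2 kg, white ceramic top with four dark chips (1.5 mm proud). Origin: centre of its underside, x and y parallel to its sides, z up. All four sides are alike.
- carrier_2: second carrier, identical to carrier_1
- bottle: bystander: upright amber glass bottle with a white cap, 56 mm diameter, 130 mm high, loose, to be left alone. Origin: centre of its underside.
- jar: bystander: upright clear glass jar with a white lid, 60 mm diameter, 60 mm high, loose, to be left alone. Origin: centre of its underside.
- chip_box: bystander: closed black chip box with a clear lid, 70 x 70 x 28 mm high, loose, to be left alone. Origin: centre of its underside, x and y parallel to its sides.
Not all that is in view belongs to the job. Leave any blue, purple or red look-alike of the carrier_2 alone.

How it is judged:
On the way:
1. the straightedge lies flush against the block's face, its whole length on it (y of straightedge_end_a in the frame of block between -0.0502 and -0.044 m and y of straightedge_end_b in the frame of block between -0.0502 and -0.044 m and x of straightedge in the frame of block between -0.022 and 0.022 m and height (world z) of straightedge below 0.004 m), for 0.2 s.
At the end, for the whole second after the job is handed in: At rest on the bench: both straightedge ends within 2 mm of the block's face, centred along it within 22 mm; both carriers against its other edge (within 3.5 mm in all, square within 0.04 rad), centres 30 to 70 mm from its middle, one on each half; the straightedge set first (all of step 1 and linear speed of each of straightedge, carrier_1, carrier_2 below 0.01 m/s and y of carrier_1 in the frame of block between -0.1015 and -0.094 m and height (world z) of each of carrier_1, carrier_2 below 0.004 m and (angle between the x axis of carrier_1 and the x axis of block, either way round below 0.04 rad or angle between the y axis of carrier_1 and the x axis of block, either way round below 0.04 rad) and y of carrier_2 in the frame of block between -0.1015 and -0.094 m and (angle between the x axis of carrier_2 and the x axis of block, either way round below 0.04 rad or angle between the y axis of carrier_2 and the x axis of block, either way round below 0.04 rad) and ((x of carrier_1 in the frame of straightedge between 0.03 and 0.07 m and x of carrier_2 in the frame of straightedge between -0.07 and -0.03 m) or (x of carrier_1 in the frame of straightedge between -0.07 and -0.03 m and x of carrier_2 in the frame of straightedge between 0.03 and 0.07 m))); the robot touches nothing.
It fails at once if the straightedge or a carrier is lifted off the bench (more than 12 mm) (height (world z) of any of straightedge, carrier_1, carrier_2 above 0.012 m).
It fails at once if the bottle is displaced by more than 15 mm or tipped (distance of bottle from where it was at the start of the episode above 0.015 m or angle between bottle's own z axis and vertical above 0.3 rad).
It fails at once if the jar is displaced by more than 15 mm or tipped (distance of jar from where it was at the start of the episode above 0.015 m or angle between jar's own z axis and vertical above 0.3 rad).
It fails at once if the chip box is displaced by more than 15 mm or tipped (distance of chip_box from where it was at the start of the episode above 0.015 m or angle between chip_box's own z axis and vertical above 0.3 rad).
It also fails if it takes over 61 s, if anything falls off the work surface, if the arm or the gripper's body presses on something with over 40 N, if the wrist force passes 120 N, or if a joint passes its speed limit or range.

## Working session

There is one attempt and no reset: what is moved stays moved. The work goes in short steps, Python scripts to look and compute and a tool call to move; the robot and the scene stay as the last step left them, time stands still between calls to the robot, and variables do not carry over. Pictures are saved under pics/ and viewed, at most 10 in all, crops included, and the job is handed in when it is done.

Besides the shell and the picture viewer there is one more tool, called after "Emit:" by a JSON object that holds its "method" and its "body", one argument or row to a line. arm_command: Moves the arm, as the interface text tells. Its arguments: {"type":"object","properties":{"plan":{"type":"array","items":{"type":"object","properties":{"dp":{"type":"array","items":{"type":"number"}},"spin":{"type":"number"}}}},"grip":{"type":"number"},"newtons":{"type":"number"}},"required":["plan"]}

```bash
mkdir -p pics; cat > h.py <<'E'
from workcell import manip, viewer, finder
import numpy as np, cv2
def K(p): 
    f=192/np.tan(np.radians(p["vertical_fov"])/2); return f,p["cx"],p["cy"]
def unproj(name,uv,z,obs=None):
    p=viewer.camera_params(name); f,cx,cy=K(p)
    d=np.array([(uv[0]-cx)/f,(uv[1]-cy)/f,1.])
    if name=="wrist":
        from scipy.spatial.transform import Rotation as Ro
        T=np.array(p["T_tool_cam"]); R=Ro.from_quat(obs["ee_rot"]).as_matrix()
        o=R@T[:3,3]+np.array(obs["position"]); d=R@T[:3,:3]@d
    else:
        R=np.array(p["R"]);o=-R.T@np.array(p["t"]); d=R.T@d
    return o+d*(z-o[2])/d[2]
def proj(name,X):
    p=viewer.camera_params(name); f,cx,cy=K(p); c=np.array(p["R"])@np.array(X)+np.array(p["t"]); return [f*c[0]/c[2]+cx,f*c[1]/c[2]+cy]
E
python3 - <<'E'
from h import *
np.set_printoptions(precision=3,suppress=True)
o=manip.get_obs(); print(o["clock"],o["position"],o["ee_rot"])
for c in["scene","top","wrist"]:
    im=viewer.camera(c); cv2.imwrite(f"pics/{c}0.png",im); print(c,viewer.camera_params(c))
for t in["block","straightedge","carrier_1","bottle","jar","chip_box"]:
    for r in finder.find_in("top",t)[:5]: print(t,round(r["score"],2),np.array(r["position"]),np.round(proj("top",r["position"])))
a=cv2.imread("pics/top0.png"); cv2.imwrite("pics/t2.png",cv2.resize(a,(800,600),interpolation=cv2.INTER_CUBIC))
E
```

```text
0.0 [0.193 0.594 0.404] [ 0.156  0.988 -0.001 -0.   ]
scene {'vertical_fov': 45.974375112694936, 'cx': 266.3865797144157, 'cy': 186.26188542297172, 'R': array([[ 0.132,  0.991,  0.002],
       [ 0.857, -0.113, -0.502],
       [-0.498,  0.068, -0.865]]), 't': array([-0.026, -0.518,  1.316])}
top {'vertical_fov': 43.7546392066057, 'cx': 251.1523426817997, 'cy': 191.50093715991554, 'R': array([[ 0.011, -1.   ,  0.009],
       [-0.992, -0.012, -0.126],
       [ 0.126, -0.007, -0.992]]), 't': array([-0.054,  0.593,  1.126])}
wrist {'vertical_fov': 70.47011932437, 'cx': 256.14970243958646, 'cy': 195.7920068227891, 'T_tool_cam': array([[ 0.001, -0.965, -0.262,  0.066],
       [ 1.   ,  0.001,  0.   , -0.002],
       [-0.   , -0.262,  0.965,  0.031],
       [ 0.   ,  0.   ,  0.   ,  1.   ]])}
block 0.66 [0.583 0.301 0.042] [107. 194.]
straightedge 0.7 [0.565 0.073 0.016] [202. 204.]
carrier_1 0.87 [ 0.667 -0.41   0.023] [397. 164.]
carrier_1 0.86 [ 0.629 -0.287  0.025] [348. 179.]
carrier_1 0.79 [ 0.818 -0.156  0.023] [295. 104.]
carrier_1 0.78 [ 0.449 -0.281  0.021] [346. 252.]
carrier_1 0.56 [ 0.771 -0.276  0.023] [343. 123.]
bottle 0.59 [ 0.562 -0.078  0.092] [264. 202.]
jar 0.69 [ 0.514 -0.373  0.061] [388. 225.]
chip_box 0.65 [ 0.722 -0.053  0.029] [254. 141.]
chip_box 0.49 [0.561 0.072 0.015] [202. 205.]
```

View pics/t2.png

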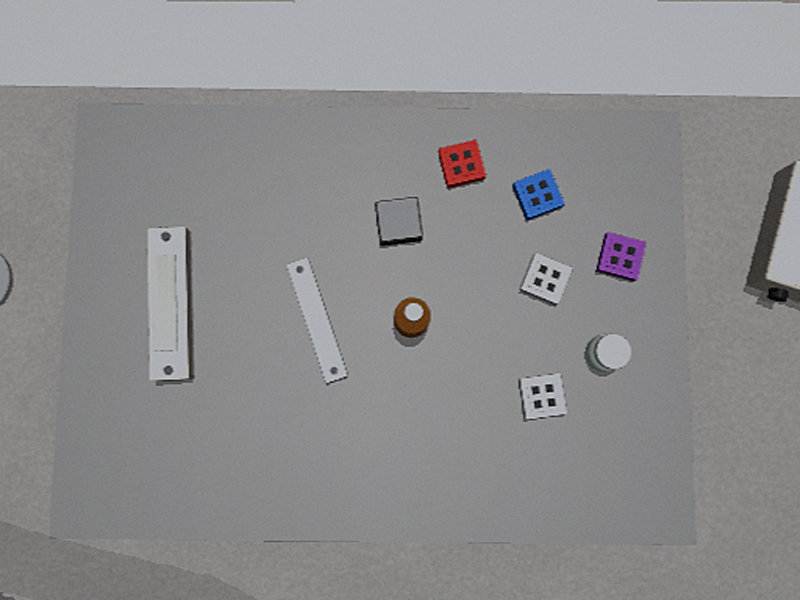

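View pics/scene0.png

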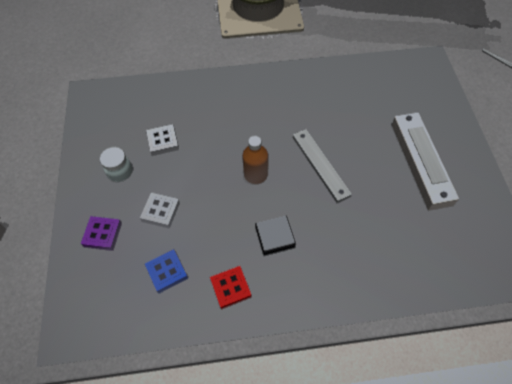

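The top view (800x600) shows the block at (168,303), the straightedge at (318,320), the bottle at (412,316), the chip box at (399,220) and the jar at (608,353). What could be taken for a carrier: white (547,278), white (543,397), red (462,163), blue (539,194) and purple (621,257). I choose the two white ones.

```bash
cat >> h.py <<'E'
def segs(im,name,z,obs=None,win=None,thr=150,zs=None):
    """white low-saturation blobs -> minAreaRect corners unprojected at z"""
    hsv=cv2.cvtColor(im,cv2.COLOR_BGR2HSV); m=((hsv[...,2]>thr)&(hsv[...,1]<50)).astype(np.uint8)
    m=cv2.morphologyEx(m,cv2.MORPH_CLOSE,np.ones((9,9)))
    if win: mm=np.zeros_like(m); x0,y0,x1,y1=win; mm[y0:y1,x0:x1]=m[y0:y1,x0:x1]; m=mm
    out=[]
    for c in cv2.findContours(m,cv2.RETR_EXTERNAL,cv2.CHAIN_APPROX_NONE)[0]:
        if cv2.contourArea(c)<300: continue
        uv=np.array([p[0] for p in c],float)
        P=np.array([unproj(name,q,z,obs)[:2] for q in uv])
        (cx,cy),(w,h),a=cv2.minAreaRect((P*1000).astype(np.float32))
        if w<h: w,h,a=h,w,a-90
        out.append((uv.mean(0).round(),np.round([cx,cy,w,h],1),round(a,2)))
    return out
E
python3 - <<'E'
from h import *
im=cv2.imread("pics/top0.png")
for z,w in[(0.035,(85,130,130,260)),(0.016,(170,150,235,255)),(0.02,(325,155,370,280))]:
    for s in segs(im,"top",z,win=w,thr=140): print(z,*s)
crop=np.hstack([cv2.resize(im[135:265,85:235],(400,347)),cv2.resize(im[140:275,320:420],(257,347))]);cv2.imwrite("pics/crop1.png",crop)
E
```

```text
0.035 [114. 194.] [583.6 292.5 316.3  85.9] 2.47
0.016 [202. 202.] [570.1  74.6 258.9 160.2] 0.88
0.02 [347. 217.] [ 537.7 -284.9  307.6  110.2] -0.5
```

View pics/crop1.png

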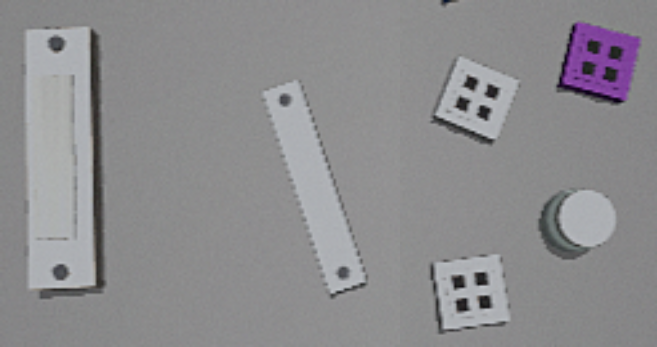

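The crop confirms two white-topped carriers with four dark chips each, at (475,98) and (470,292). The purple look-alike and the jar are nearby.

```bash
python3 - <<'E'
from h import *
im=cv2.imread("pics/top0.png")
for thr in(165,180):
  for z,w in[(0.035,(85,130,130,260)),(0.016,(170,150,235,255)),(0.02,(325,155,370,280))]:
    for s in segs(im,"top",z,win=w,thr=thr): print(thr,z,*s)
E
```

```text
165 0.035 [107. 194.] [585.2 303.1 238.1  58.1] 4.0
165 0.016 [203. 205.] [563.2  72.2 198.3  34.8] 19.72
165 0.02 [348. 253.] [ 447.1 -284.1   62.5   62.3] -81.32
165 0.02 [350. 178.] [ 632.9 -292.6   62.7   62.4] -22.08
180 0.035 [107. 194.] [584.9 303.7 237.6  55.6] 3.89
180 0.016 [202. 205.] [563.6  72.  197.6  33.7] 19.72
180 0.02 [347. 253.] [ 446.8 -283.2   62.2   60.1] 8.32
180 0.02 [350. 178.] [ 633.2 -291.8   61.7   59.7] -22.17
```

```bash
cat >> h.py <<'E'
def yaw(o):
    from scipy.spatial.transform import Rotation as Ro
    R=Ro.from_quat(o["ee_rot"]).as_matrix(); return np.degrees(np.arctan2(R[1,1],R[0,1]))
def plan(targets,start=None,step=45):
    """targets (x,y,z mm, tool-y yaw deg); prints rows"""
    import math
    if start is None:
        o=manip.get_obs(); start=[*np.array(o["position"])*1000,yaw(o)]
        print("t",round(o["clock"],2),"at",np.round(start,1),"F",np.round(o["ft_force"],1),"w",round(o["grip_width"],3),round(o["grasp_force"],1),"j",np.round(o["joint_pos"],2))
    s=np.array(start,float); rows=[]
    for T in targets:
        T=np.array(T[:4],float); d=T-s
        n=max(1,math.ceil(np.linalg.norm(d[:3])/step),math.ceil(abs(d[3])/7.0)); 
        s0=s.copy()
        for i in range(n):
            w=s0+d*(i+1)/n-s; a=np.radians(s[3])
            ty=np.array([np.cos(a),np.sin(a)]); tx=np.array([-np.sin(a),np.cos(a)])  # z down: x = y x z
            dp=[round(float(w[:2]@tx)),round(float(w[:2]@ty)),round(float(-w[2]))]
            sp=round(float(-np.radians(w[3])),3)
            s=s+np.array([*(tx*dp[0]+ty*dp[1]),-dp[2],-np.degrees(sp)]); rows.append((dp,sp))
        rows.append("--")
    for r in rows: print(r)
    print("end",np.round(s,1))
E
python3 -c "
from h import *
plan([(563,72,260,109.7),(563,72,176,109.7)])"
```

```text
t 0.45 at [192.9 594.5 404.7  72. ] F [ 0.7 -0.5  0.8] w 1.002 0.0 j [-1.28  0.33 -0.06  1.46  0.02  1.35 -0.09]
([-34, -26, 10], -0.044)
([-33, -27, 9], -0.044)
([-32, -28, 10], -0.044)
([-31, -30, 10], -0.043)
([-29, -31, 9], -0.044)
([-28, -32, 10], -0.044)
([-26, -34, 10], -0.044)
([-25, -34, 9], -0.044)
([-24, -36, 10], -0.044)
([-21, -37, 9], -0.043)
([-20, -37, 10], -0.044)
([-19, -39, 10], -0.044)
([-17, -39, 9], -0.044)
([-15, -40, 10], -0.044)
([-13, -41, 10], -0.044)
--
([0, 0, 42], 0.0)
([0, 0, 42], 0.0)
--
end [563.1  71.7 175.7 109.7]
```

Emit:
{"method": "arm_command", "body": {
  "plan": [
    {"dp":[-34,-26,10],"spin":-0.044},
    {"dp":[-33,-27,9],"spin":-0.044},
    {"dp":[-32,-28,10],"spin":-0.044},
    {"dp":[-31,-30,10],"spin":-0.043},
    {"dp":[-29,-31,9],"spin":-0.044}
  ],
  "grip": -1,
  "newtons": 25
}}

```text
clock: 0.95
position: [0.3171, 0.4185, 0.3564]
ee_rot: [0.047, 0.999, 0.0, 0.0]
ft_force: [0.9, -0.1, -0.1]
grip_width: 0.999
grasp_force: 0.0
```

Emit:
{"method": "arm_command", "body": {
  "plan": [
    {"dp":[-28,-32,10],"spin":-0.044},
    {"dp":[-26,-34,10],"spin":-0.044},
    {"dp":[-25,-34,9],"spin":-0.044},
    {"dp":[-24,-36,10],"spin":-0.044},
    {"dp":[-21,-37,9],"spin":-0.043}
  ]
}}

```text
clock: 1.45
position: [0.4402, 0.2444, 0.3086]
ee_rot: [-0.063, 0.998, 0.0, 0.0]
ft_force: [0.2, 0.3, 0.0]
grip_width: 1.0
grasp_force: 0.0
```

Emit:
{"method": "arm_command", "body": {
  "plan": [
    {"dp":[-20,-37,10],"spin":-0.044},
    {"dp":[-19,-39,10],"spin":-0.044},
    {"dp":[-17,-39,9],"spin":-0.044},
    {"dp":[-15,-40,10],"spin":-0.044},
    {"dp":[-13,-41,10],"spin":-0.044}
  ]
}}

```text
clock: 1.95
position: [0.5639, 0.0704, 0.2596]
ee_rot: [-0.172, 0.985, 0.0, 0.0]
ft_force: [1.3, 1.4, 0.9]
grip_width: 1.007
grasp_force: 0.0
```

Emit:
{"method": "arm_command", "body": {
  "plan": [
    {"dp":[0,0,0]},
    {"dp":[0,0,0]}
  ]
}}

```text
invalid input at $.plan[0]: expected keys dp, spin
```

```bash
python3 - <<'E'
from h import *
o=manip.get_obs(); im=viewer.camera("wrist"); cv2.imwrite("pics/w1.png",im)
for thr in(150,180):
  for s in segs(im,"wrist",0.016,o,thr=thr): print(thr,*s)
plan([(563,72,176,109.7)])
E
```

```text
150 [505. 289.] [565.  301.2  64.2  20.2] 33.79
150 [260. 256.] [606.   88.7 105.5  35.5] 19.87
180 [504. 283.] [556.4 303.4  47.6  19.3] 5.51
180 [260. 279.] [628.8  96.1  50.7  32.9] 18.52
t 2.0 at [566.2  63.  258.2 109.6] F [-1.4 -6.8 -0.2] w 1.002 0.0 j [-0.44  0.34  0.3   1.79 -0.11  1.02  1.81]
([0, 5, 41], -0.001)
([0, 5, 41], -0.001)
--
end [562.8  72.5 176.2 109.7]
```

View pics/w1.png

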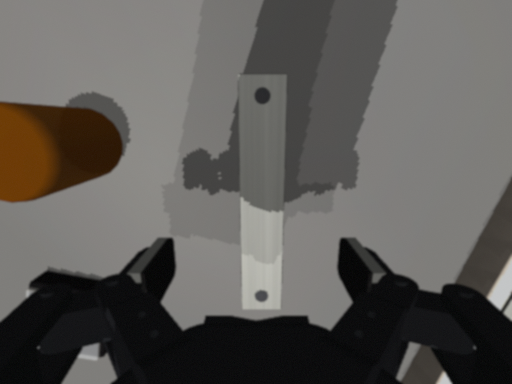

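The wrist view shows the bar from (262,75) to (262,308), centred between the open fingers, with the bottle well clear at left. Descending.

Emit:
{"method": "arm_command", "body": {
  "plan": [
    {"dp":[0,0,0],"spin":0},
    {"dp":[0,0,28],"spin":0},
    {"dp":[0,0,28],"spin":0},
    {"dp":[0,0,27],"spin":0},
    {"dp":[0,0,0],"spin":0}
  ]
}}

```text
clock: 2.5
position: [0.5612, 0.0728, 0.1738]
ee_rot: [-0.172, 0.985, 0.0, -0.003]
ft_force: [-0.2, 0.0, 0.7]
grip_width: 0.997
grasp_force: 0.0
```

Emit:
{"method": "arm_command", "body": {
  "plan": [
    {"dp":[0,0,0],"spin":0},
    {"dp":[0,0,0],"spin":0},
    {"dp":[0,0,0],"spin":0},
    {"dp":[0,0,0],"spin":0},
    {"dp":[0,0,0],"spin":0}
  ],
  "grip": 1
}}

```text
clock: 3.0
position: [0.5636, 0.0723, 0.1782]
ee_rot: [-0.171, 0.985, 0.001, 0.001]
ft_force: [-2.2, 0.6, 7.0]
grip_width: 0.418
grasp_force: 24.7
```

```bash
python3 -c "
from h import *
plan([(591,228,178,94)],step=25)"
```

```text
t 3.0 at [563.6  72.3 178.2 109.7] F [-2.2  0.6  7. ] w 0.418 24.7 j [-0.43  0.45  0.27  1.84 -0.15  0.87  1.83]
([-11, 20, 0], 0.039)
([-11, 20, 0], 0.039)
([-9, 20, 0], 0.04)
([-9, 21, 0], 0.039)
([-8, 21, 0], 0.039)
([-7, 21, 0], 0.039)
([-7, 22, 0], 0.04)
--
end [591.4 227.9 178.2  94. ]
```

Emit:
{"method": "arm_command", "body": {
  "plan": [
    {"dp":[-11,20,0],"spin":0.039},
    {"dp":[-11,20,0],"spin":0.039},
    {"dp":[-9,20,0],"spin":0.04},
    {"dp":[-9,21,0],"spin":0.039},
    {"dp":[-8,21,0],"spin":0.039}
  ]
}}

```text
clock: 3.5
position: [0.5835, 0.182, 0.1783]
ee_rot: [-0.072, 0.997, -0.001, 0.001]
ft_force: [-1.3, -6.5, 8.1]
grip_width: 0.413
grasp_force: 25.0
```

Emit:
{"method": "arm_command", "body": {
  "plan": [
    {"dp":[-7,21,0],"spin":0.039},
    {"dp":[-7,22,0],"spin":0.04},
    {"dp":[0,0,0],"spin":0},
    {"dp":[0,0,0],"spin":0},
    {"dp":[0,0,0],"spin":0}
  ]
}}

```text
clock: 4.0
position: [0.5914, 0.2288, 0.1783]
ee_rot: [-0.035, 0.999, 0.001, 0.001]
ft_force: [0.6, 4.6, 5.3]
grip_width: 0.417
grasp_force: 26.5
```

```bash
python3 - <<'E'
from h import *
plan([(591,228,178,94)],step=25)
im=viewer.camera("top"); im2=viewer.camera("scene")
out=np.hstack([cv2.resize(im[110:290,70:230],(400,450)),cv2.resize(im2[60:220,360:500],(394,450))]); cv2.imwrite("pics/c2.png",out)
E
```

```text
t 4.0 at [591.4 228.8 178.3  94.1] F [0.6 4.6 5.3] w 0.417 26.5 j [-0.66  0.57  0.28  1.66 -0.19  0.93  1.34]
([0, -1, 0], 0.001)
--
end [591.5 227.8 178.3  94. ]
```

View pics/c2.png

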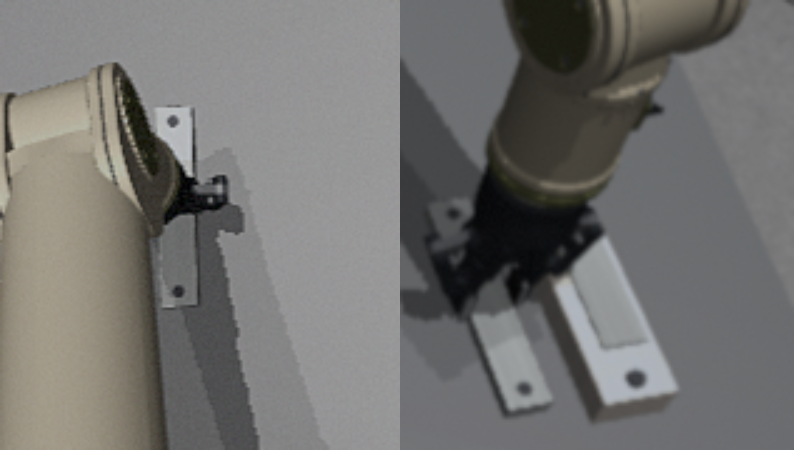

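The bar is parallel to the block with a ~25 mm gap. Release, lift, turn the gripper 90° and push it home with both open fingers.

Emit:
{"method": "arm_command", "body": {
  "plan": [
    {"dp":[0,0,0],"spin":0},
    {"dp":[0,0,0],"spin":0},
    {"dp":[0,0,-20],"spin":0},
    {"dp":[0,0,-40],"spin":0},
    {"dp":[0,0,-40],"spin":0}
  ],
  "grip": -0.12
}}

```text
clock: 4.6
position: [0.5906, 0.2264, 0.277]
ee_rot: [-0.034, 0.999, -0.001, -0.001]
ft_force: [0.1, 1.5, -0.5]
grip_width: 0.558
grasp_force: 0.0
```

```bash
python3 -c "
from h import *
plan([(593.7,176,260,4),(593.7,176,166,4)],step=32)"
```

```text
t 4.6 at [590.6 226.4 277.   93.9] F [ 0.1  1.5 -0.5] w 0.558 0.0 j [-0.68  0.45  0.31  1.6  -0.15  1.11  1.31]
([0, -4, 1], 0.121)
([0, -4, 2], 0.12)
([-1, -3, 1], 0.121)
([-2, -4, 1], 0.121)
([-1, -4, 2], 0.121)
([-3, -3, 1], 0.12)
([-2, -3, 1], 0.121)
([-3, -2, 1], 0.121)
([-3, -3, 2], 0.121)
([-4, -1, 1], 0.12)
([-3, -2, 1], 0.121)
([-4, -1, 2], 0.121)
([-4, 0, 1], 0.121)
--
([0, 0, 31], -0.0)
([0, 0, 32], -0.0)
([0, 0, 31], -0.0)
--
end [594.  175.9 166.    4. ]
```

Emit:
{"method": "arm_command", "body": {
  "plan": [
    {"dp":[0,-4,1],"spin":0.121},
    {"dp":[0,-4,2],"spin":0.12},
    {"dp":[-1,-3,1],"spin":0.121},
    {"dp":[-2,-4,1],"spin":0.121},
    {"dp":[-1,-4,2],"spin":0.121}
  ],
  "grip": -1
}}

```text
clock: 5.1
position: [0.5916, 0.2068, 0.2696]
ee_rot: [0.267, 0.964, -0.0, -0.0]
ft_force: [0.0, 0.2, 0.4]
grip_width: 1.002
grasp_force: 0.0
```

Emit:
{"method": "arm_command", "body": {
  "plan": [
    {"dp":[-3,-3,1],"spin":0.12},
    {"dp":[-2,-3,1],"spin":0.121},
    {"dp":[-3,-2,1],"spin":0.121},
    {"dp":[-3,-3,2],"spin":0.121},
    {"dp":[-4,-1,1],"spin":0.12}
  ]
}}

```text
clock: 5.6
position: [0.5937, 0.1874, 0.2633]
ee_rot: [0.541, 0.841, -0.0, -0.0]
ft_force: [-0.0, 1.1, 0.1]
grip_width: 1.0
grasp_force: 0.0
```

Emit:
{"method": "arm_command", "body": {
  "plan": [
    {"dp":[-3,-2,1],"spin":0.121},
    {"dp":[-4,-1,2],"spin":0.121},
    {"dp":[-4,0,1],"spin":0.121},
    {"dp":[0,0,0],"spin":0},
    {"dp":[0,0,0],"spin":0}
  ]
}}

```text
clock: 6.1
position: [0.5943, 0.1765, 0.2596]
ee_rot: [0.681, 0.733, -0.0, -0.0]
ft_force: [0.2, 0.6, 0.8]
grip_width: 0.999
grasp_force: 0.0
```

```bash
python3 - <<'E'
from h import *
o=manip.get_obs(); im=viewer.camera("wrist"); cv2.imwrite("pics/w2.png",im)
plan([(593.7,176,166,4)],step=32)
E
```

```text
t 6.15 at [594.3 176.7 259.7   4.2] F [0.2 0.  0.6] w 1.002 0.0 j [-0.85  0.5   0.63  1.67 -0.32  1.08 -0.05]
([0, 0, 31], 0.001)
([0, 0, 31], 0.001)
([-1, -1, 32], 0.001)
--
end [593.4 175.7 165.7   4. ]
```

View pics/w2.png

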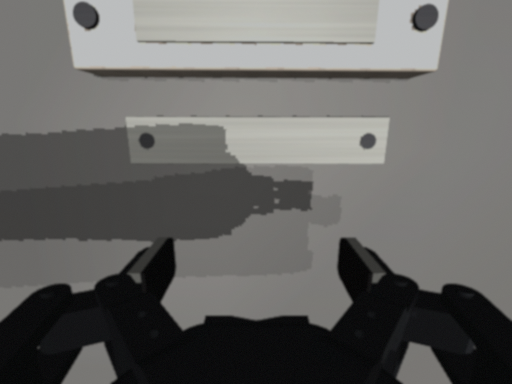

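The wrist view shows the block's upper face edge from (76,69) to (437,69). The bar's corners are at (126,117), (390,117), (386,163) and (132,163). It is nicely parallel.

```bash
python3 - <<'E'
from h import *
o=manip.get_obs()
for n,uv,z in[("blkL",(76,69.5),.035),("blkR",(437.5,69.5),.035),("b1",(126,117),.016),("b2",(390,117),.016),("b3",(387,163),.016),("b4",(131.5,163),.016),("tipL",(165,280),.09),]:
    print(n,np.round(unproj("wrist",uv,z,o)[:2]*1000,1))
E
```

```text
blkL [469.1 265.5]
blkR [705.6 283.1]
b1 [491.6 237.5]
b2 [689.6 252.2]
b3 [694.3 217.8]
b4 [494.1 202.8]
tipL [543.6 149.4]
```

Emit:
{"method": "arm_command", "body": {
  "plan": [
    {"dp":[0,0,31],"spin":0},
    {"dp":[0,0,31],"spin":0},
    {"dp":[0,0,31],"spin":0},
    {"dp":[0,0,0],"spin":0},
    {"dp":[5,0,0],"spin":0}
  ]
}}

```text
clock: 6.65
position: [0.5943, 0.1811, 0.1673]
ee_rot: [0.682, 0.731, -0.0, 0.0]
ft_force: [0.7, 0.1, 0.8]
grip_width: 1.004
grasp_force: 0.0
```

Emit:
{"method": "arm_command", "body": {
  "plan": [
    {"dp":[8,0,0],"spin":0},
    {"dp":[8,0,0],"spin":0},
    {"dp":[8,0,0],"spin":0},
    {"dp":[8,0,0],"spin":0},
    {"dp":[5,0,0],"spin":0}
  ]
}}

```text
clock: 7.15
position: [0.5916, 0.2193, 0.1672]
ee_rot: [0.682, 0.732, 0.0, 0.0]
ft_force: [-0.5, -3.9, 3.1]
grip_width: 1.003
grasp_force: 2.2
```

Emit:
{"method": "arm_command", "body": {
  "plan": [
    {"dp":[2,0,0],"spin":0},
    {"dp":[2,0,0],"spin":0},
    {"dp":[0,0,0],"spin":0}
  ]
}}

```text
clock: 7.45
position: [0.5912, 0.2227, 0.1667]
ee_rot: [0.682, 0.731, 0.0, -0.0]
ft_force: [0.6, -2.1, 2.4]
grip_width: 0.994
grasp_force: 1.4
```

Emit:
{"method": "arm_command", "body": {
  "plan": [
    {"dp":[2,0,0],"spin":0},
    {"dp":[2,0,0],"spin":0},
    {"dp":[0,0,0],"spin":0}
  ]
}}

```text
clock: 7.75
position: [0.5908, 0.227, 0.1667]
ee_rot: [0.682, 0.731, 0.0, -0.0]
ft_force: [0.8, -3.3, 2.1]
grip_width: 1.002
grasp_force: 1.4
```

Emit:
{"method": "arm_command", "body": {
  "plan": [
    {"dp":[1,0,0],"spin":0},
    {"dp":[1,0,0],"spin":0},
    {"dp":[0,0,0],"spin":0}
  ]
}}

```text
clock: 8.05
position: [0.5907, 0.2287, 0.1666]
ee_rot: [0.682, 0.731, -0.0, -0.0]
ft_force: [-0.5, -4.6, 2.0]
grip_width: 1.001
grasp_force: 1.9
```

Emit:
{"method": "arm_command", "body": {
  "plan": [
    {"dp":[1,0,0],"spin":0},
    {"dp":[1,0,0],"spin":0},
    {"dp":[0,0,0],"spin":0}
  ]
}}

```text
clock: 8.35
position: [0.5907, 0.2292, 0.1666]
ee_rot: [0.682, 0.731, -0.001, 0.0]
ft_force: [-1.4, -8.4, 3.7]
grip_width: 1.003
grasp_force: 4.3
```

Emit:
{"method": "arm_command", "body": {
  "plan": [
    {"dp":[2,0,0],"spin":0},
    {"dp":[0,0,0],"spin":0},
    {"dp":[0,0,0],"spin":0}
  ]
}}

```text
clock: 8.65
position: [0.5908, 0.2296, 0.1666]
ee_rot: [0.683, 0.731, -0.002, 0.001]
ft_force: [-1.8, -13.9, 6.0]
grip_width: 1.0
grasp_force: 6.9
```

Emit:
{"method": "arm_command", "body": {
  "plan": [
    {"dp":[2,0,0],"spin":0},
    {"dp":[0,0,0],"spin":0},
    {"dp":[0,0,0],"spin":0}
  ]
}}

```text
clock: 8.95
position: [0.5908, 0.23, 0.1665]
ee_rot: [0.683, 0.73, -0.003, 0.002]
ft_force: [-1.7, -19.5, 7.8]
grip_width: 0.999
grasp_force: 9.5
```

Emit:
{"method": "arm_command", "body": {
  "plan": [
    {"dp":[-15,0,0],"spin":0},
    {"dp":[-30,0,0],"spin":0},
    {"dp":[0,0,-40],"spin":0},
    {"dp":[0,0,-40],"spin":0},
    {"dp":[0,0,0],"spin":0}
  ]
}}

```text
clock: 9.45
position: [0.5952, 0.1904, 0.252]
ee_rot: [0.682, 0.732, 0.004, 0.001]
ft_force: [0.2, -0.2, 0.2]
grip_width: 0.999
grasp_force: 0.0
```

```bash
python3 - <<'E'
from h import *
o=manip.get_obs(); im=viewer.camera("wrist"); cv2.imwrite("pics/w3.png",im)
plan([(480,-100,320,4),(447,-284,250,8.5)],step=45)
E
```

```text
t 9.5 at [594.2 190.7 249.3   4.1] F [ 0.   0.4 -0.3] w 0.998 0.0 j [-0.86  0.52  0.62  1.66 -0.34  1.06 -0.06]
([-35, -17, -9], 0.0)
([-35, -17, -9], 0.0)
([-36, -16, -8], 0.0)
([-35, -17, -9], 0.001)
([-35, -17, -9], -0.0)
([-35, -17, -9], -0.0)
([-36, -17, -9], 0.0)
([-35, -16, -9], 0.0)
--
([-36, -9, 14], -0.016)
([-36, -10, 14], -0.015)
([-36, -10, 14], -0.016)
([-36, -11, 14], -0.016)
([-36, -12, 14], -0.015)
--
end [ 447.  -284.5  250.3    8.5]
```

View pics/w3.png

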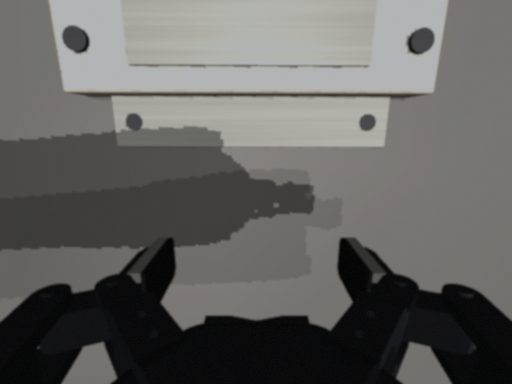

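The bar is flush: its top edge at row 96 meets the block face over its whole length, from (112,96) to (390,96). Next the carrier at (447,-284).

Emit:
{"method": "arm_command", "body": {
  "plan": [
    {"dp":[-35,-17,-20],"spin":0},
    {"dp":[-35,-17,-20],"spin":0},
    {"dp":[-36,-16,-20],"spin":0},
    {"dp":[-35,-17,-10],"spin":0},
    {"dp":[-35,-17,0],"spin":0}
  ]
}}

```text
clock: 10.0
position: [0.5215, 0.0076, 0.3172]
ee_rot: [0.681, 0.732, 0.001, -0.0]
ft_force: [0.4, -0.6, 0.2]
grip_width: 1.004
grasp_force: 0.0
```

Emit:
{"method": "arm_command", "body": {
  "plan": [
    {"dp":[-35,-17,0],"spin":0},
    {"dp":[-36,-17,0],"spin":0},
    {"dp":[-35,-16,0],"spin":0},
    {"dp":[-36,-9,14],"spin":-0.016},
    {"dp":[-36,-10,14],"spin":-0.015}
  ]
}}

```text
clock: 10.5
position: [0.4658, -0.1746, 0.288]
ee_rot: [0.67, 0.743, 0.001, -0.0]
ft_force: [0.2, 0.1, -0.7]
grip_width: 0.998
grasp_force: 0.0
```

Emit:
{"method": "arm_command", "body": {
  "plan": [
    {"dp":[-36,-10,14],"spin":-0.016},
    {"dp":[-36,-11,14],"spin":-0.016},
    {"dp":[-36,-12,14],"spin":-0.015},
    {"dp":[0,0,0],"spin":0},
    {"dp":[0,0,0],"spin":0}
  ]
}}

```text
clock: 11.0
position: [0.4456, -0.2855, 0.2455]
ee_rot: [0.653, 0.757, -0.0, -0.001]
ft_force: [0.3, 1.0, -1.1]
grip_width: 1.0
grasp_force: 0.0
```

```bash
python3 - <<'E'
from h import *
o=manip.get_obs(); im=viewer.camera("wrist"); im2=viewer.camera("top"); cv2.imwrite("pics/t4.png",np.hstack([cv2.resize(im,(400,300)),cv2.resize(im2[120:270,80:280],(400,300))]))
for z,w in[(0.035,(85,130,122,260)),(0.016,(105,150,160,255))]:
    for s in segs(im2,"top",z,win=w,thr=170): print(z,*s)
for s in segs(im,"wrist",0.02,o,thr=165): print(*s)
plan([(447,-284,172,8.5)])
E
```

```text
0.035 [108. 193.] [585.6 300.2 238.   63.7] 2.98
0.016 [119. 196.] [583.3 275.2 229.8  76. ] 2.83
[271. 236.] [ 453.8 -298.9   52.7   30.4] 8.52
[485. 251.] [ 633.8 -291.7   65.4   64.5] -22.0
[279. 176.] [ 456.9 -259.    35.6   16.4] 8.48
t 11.1 at [ 446.6 -284.1  246.3    8.6] F [0.2 0.4 0.7] w 1.005 0.0 j [-0.25  0.37  0.87  1.93 -0.34  1.    0.92]
([0, 0, 37], 0.001)
([0, 0, 37], 0.0)
--
end [ 446.6 -284.1  172.3    8.5]
```

View pics/t4.png

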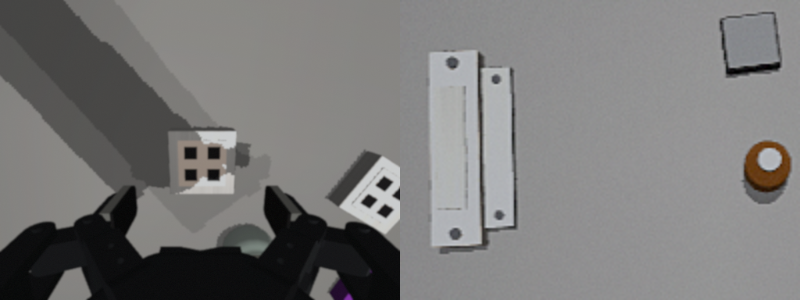

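Both carriers stand as mapped. The target carrier is centred between the fingers at (202,160), and the jar is clear below.

Emit:
{"method": "arm_command", "body": {
  "plan": [
    {"dp":[0,0,37],"spin":0},
    {"dp":[0,0,36],"spin":0},
    {"dp":[0,0,0],"spin":0}
  ]
}}

```text
clock: 11.4
position: [0.4454, -0.2827, 0.1704]
ee_rot: [0.652, 0.758, -0.001, -0.003]
ft_force: [-1.3, 0.5, 0.6]
grip_width: 0.998
grasp_force: 0.0
```

Emit:
{"method": "arm_command", "body": {
  "plan": [
    {"dp":[0,0,0],"spin":0},
    {"dp":[0,0,0],"spin":0},
    {"dp":[0,0,0],"spin":0},
    {"dp":[0,0,0],"spin":0}
  ],
  "grip": 1,
  "newtons": 25
}}

```text
clock: 11.8
position: [0.4469, -0.2855, 0.1755]
ee_rot: [0.653, 0.758, 0.001, 0.001]
ft_force: [-1.0, 2.0, 10.1]
grip_width: 0.741
grasp_force: 29.6
```

```bash
python3 -c "
from h import *
plan([(455,-100,174,4.2),(490,30,174,4.2),(641,145,174,4.2)],step=30)"
```

```text
t 11.8 at [ 446.9 -285.5  175.5    8.5] F [-1.   2.  10.1] w 0.741 29.6 j [-0.17  0.49  0.78  1.96 -0.45  0.87  1.  ]
([26, 5, 0], 0.011)
([26, 5, 0], 0.01)
([26, 4, 1], 0.011)
([26, 5, 0], 0.011)
([27, 4, 0], 0.011)
([26, 3, 0], 0.01)
([26, 4, 0], 0.011)
--
([25, 9, 0], 0.0)
([26, 9, 0], 0.0)
([25, 8, 0], 0.0)
([26, 9, 0], 0.0)
([25, 9, 0], 0.0)
--
([15, 23, 0], 0.0)
([15, 22, 0], 0.0)
([15, 23, 0], 0.0)
([14, 23, 0], 0.0)
([15, 23, 0], 0.0)
([15, 22, 0], 0.0)
([15, 23, 0], 0.0)
--
end [640.9 145.1 174.5   4.2]
```

Emit:
{"method": "arm_command", "body": {
  "plan": [
    {"dp":[26,5,-1],"spin":0.011},
    {"dp":[26,5,-1],"spin":0.01},
    {"dp":[26,4,0],"spin":0.011},
    {"dp":[26,5,0],"spin":0.011},
    {"dp":[27,4,0],"spin":0.011}
  ]
}}

```text
clock: 12.3
position: [0.4526, -0.1514, 0.1765]
ee_rot: [0.673, 0.739, 0.001, 0.0]
ft_force: [0.7, 0.0, -2.6]
grip_width: 0.74
grasp_force: 28.6
```

Emit:
{"method": "arm_command", "body": {
  "plan": [
    {"dp":[26,3,0],"spin":0.01},
    {"dp":[26,4,0],"spin":0.011},
    {"dp":[25,9,0],"spin":0},
    {"dp":[26,9,0],"spin":0},
    {"dp":[25,8,0],"spin":0}
  ]
}}

```text
clock: 12.8
position: [0.4756, -0.021, 0.1766]
ee_rot: [0.681, 0.733, 0.001, 0.0]
ft_force: [0.7, 0.3, -2.3]
grip_width: 0.742
grasp_force: 28.6
```

Emit:
{"method": "arm_command", "body": {
  "plan": [
    {"dp":[26,9,0],"spin":0},
    {"dp":[25,9,0],"spin":0},
    {"dp":[15,24,0],"spin":0},
    {"dp":[15,24,0],"spin":0},
    {"dp":[15,24,0],"spin":0}
  ]
}}

```text
clock: 13.3
position: [0.5588, 0.0812, 0.1766]
ee_rot: [0.681, 0.733, 0.001, 0.0]
ft_force: [1.2, -1.0, -1.6]
grip_width: 0.743
grasp_force: 28.6
```

Emit:
{"method": "arm_command", "body": {
  "plan": [
    {"dp":[14,24,0],"spin":0},
    {"dp":[15,24,0],"spin":0},
    {"dp":[15,23,0],"spin":0},
    {"dp":[15,23,0],"spin":0},
    {"dp":[0,0,0],"spin":0}
  ]
}}

```text
clock: 13.8
position: [0.6491, 0.1491, 0.1765]
ee_rot: [0.679, 0.734, 0.001, 0.0]
ft_force: [-0.3, 0.9, -2.5]
grip_width: 0.737
grasp_force: 28.9
```

```bash
python3 - <<'E'
from h import *
o=manip.get_obs(); im=viewer.camera("wrist"); cv2.imwrite("pics/w5.png",im)
plan([(644,205,175,4.2)],step=12)
E
```

```text
t 13.85 at [648.  147.3 176.3   4.3] F [-0.3  0.7 -2.1] w 0.743 28.9 j [-0.77  0.72  0.68  1.59 -0.51  1.01  0.13]
([12, 0, 0], 0.0)
([11, 0, 1], 0.001)
([12, 0, 0], 0.0)
([11, 0, 0], 0.001)
([12, 0, 0], 0.0)
--
end [643.7 205.1 175.3   4.2]
```

View pics/w5.png

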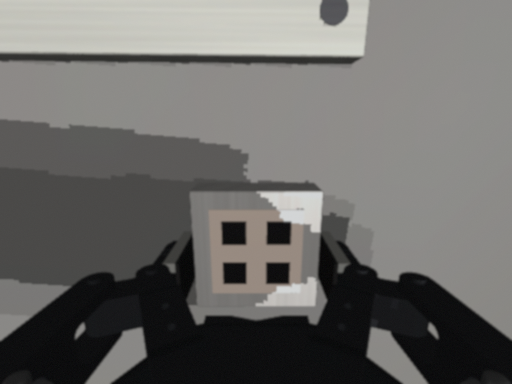

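The carrier is held square to the bar: its far edge is at row 191 (u 192–322), the bar's near edge at row 54, and the bar's end at u 364.

```bash
python3 - <<'E'
from h import *
o=manip.get_obs()
for uv,z in[((257,54.5),.016),((20,54),.016),((257,191),.02),((364,54.5),.016),((322,191),.02),((192,191),.02)]: print(uv,np.round(unproj("wrist",uv,z,o)[:2]*1000,1))
E
```

```text
(257, 54.5) [641.6 239.9]
(20, 54) [539.5 232.3]
(257, 191) [646.2 180.2]
(364, 54.5) [687.7 243.4]
(322, 191) [677.1 182.6]
(192, 191) [615.4 177.9]
```

Emit:
{"method": "arm_command", "body": {
  "plan": [
    {"dp":[14,0,0],"spin":0},
    {"dp":[14,0,0],"spin":0},
    {"dp":[14,0,0],"spin":0},
    {"dp":[10,0,0],"spin":0},
    {"dp":[3,0,0],"spin":0}
  ]
}}

```text
clock: 14.35
position: [0.6428, 0.2029, 0.1757]
ee_rot: [0.68, 0.733, 0.0, -0.0]
ft_force: [0.4, 0.0, -3.1]
grip_width: 0.74
grasp_force: 29.0
```

Emit:
{"method": "arm_command", "body": {
  "plan": [
    {"dp":[2,0,0],"spin":0},
    {"dp":[1,0,0],"spin":0},
    {"dp":[0,0,0],"spin":0}
  ]
}}

```text
clock: 14.65
position: [0.6431, 0.2029, 0.1757]
ee_rot: [0.681, 0.732, -0.0, 0.0]
ft_force: [0.0, 0.9, -1.9]
grip_width: 0.741
grasp_force: 28.9
```

Emit:
{"method": "arm_command", "body": {
  "plan": [
    {"dp":[1,0,0],"spin":0},
    {"dp":[1,0,0],"spin":0},
    {"dp":[0,0,0],"spin":0}
  ]
}}

```text
clock: 14.95
position: [0.6429, 0.2055, 0.1757]
ee_rot: [0.681, 0.732, 0.0, -0.0]
ft_force: [-0.4, -0.4, -2.9]
grip_width: 0.746
grasp_force: 28.9
```

Emit:
{"method": "arm_command", "body": {
  "plan": [
    {"dp":[1,0,0],"spin":0},
    {"dp":[1,0,0],"spin":0},
    {"dp":[0,0,0],"spin":0}
  ]
}}

```text
clock: 15.25
position: [0.6427, 0.2077, 0.1757]
ee_rot: [0.681, 0.733, 0.0, -0.0]
ft_force: [0.1, 0.1, -3.0]
grip_width: 0.741
grasp_force: 28.9
```

Emit:
{"method": "arm_command", "body": {
  "plan": [
    {"dp":[1,0,0],"spin":0},
    {"dp":[1,0,0],"spin":0},
    {"dp":[0,0,0],"spin":0}
  ]
}}

```text
clock: 15.55
position: [0.6427, 0.2085, 0.1757]
ee_rot: [0.681, 0.732, -0.0, 0.0]
ft_force: [-1.0, -5.0, -1.6]
grip_width: 0.745
grasp_force: 29.1
```

Emit:
{"method": "arm_command", "body": {
  "plan": [
    {"dp":[1,0,0],"spin":0},
    {"dp":[1,0,0],"spin":0},
    {"dp":[0,0,0],"spin":0}
  ]
}}

```text
clock: 15.85
position: [0.6427, 0.2089, 0.1758]
ee_rot: [0.682, 0.732, -0.001, 0.001]
ft_force: [-0.4, -9.5, -0.7]
grip_width: 0.741
grasp_force: 29.2
```

Emit:
{"method": "arm_command", "body": {
  "plan": [
    {"dp":[0,0,0],"spin":0},
    {"dp":[0,0,0],"spin":0},
    {"dp":[0,0,0],"spin":0},
    {"dp":[0,0,-25],"spin":0},
    {"dp":[0,0,-45],"spin":0}
  ],
  "grip": -0.85
}}

```text
clock: 16.35
position: [0.6412, 0.2121, 0.2436]
ee_rot: [0.68, 0.733, -0.002, -0.001]
ft_force: [0.7, 0.7, 0.5]
grip_width: 0.925
grasp_force: 0.0
```

```bash
python3 - <<'E'
from h import *
o=manip.get_obs(); im=viewer.camera("wrist"); cv2.imwrite("pics/w6.png",im)
plan([(500,70,330,0),(500,-130,330,-10),(633,-292,250,-22.1)],step=45)
E
```

```text
t 16.4 at [644.1 211.9 253.8   4.2] F [5.1 0.1 6.9] w 0.926 0.0 j [-0.88  0.66  0.72  1.51 -0.46  1.15 -0.  ]
([-26, -31, -15], 0.015)
([-27, -30, -15], 0.014)
([-27, -30, -16], 0.015)
([-27, -30, -15], 0.015)
([-28, -29, -15], 0.014)
--
([-40, 0, 0], 0.035)
([-40, 1, 0], 0.035)
([-40, 3, 0], 0.035)
([-40, 4, 0], 0.035)
([-40, 6, 0], 0.035)
--
([-27, 32, 16], 0.042)
([-26, 33, 16], 0.042)
([-25, 34, 16], 0.043)
([-23, 35, 16], 0.042)
([-21, 35, 16], 0.042)
--
end [ 632.6 -291.8  249.8  -22.1]
```

View pics/w6.png

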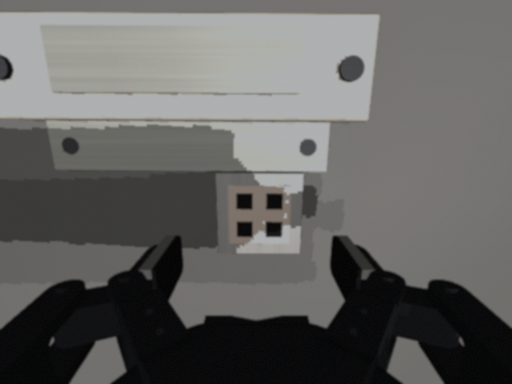

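The first carrier is flush with the bar: the joint is at row 172, u 216–303, on the bar's right half. Now the second white carrier.

Emit:
{"method": "arm_command", "body": {
  "plan": [
    {"dp":[-26,-31,-15],"spin":0.015},
    {"dp":[-27,-30,-15],"spin":0.014},
    {"dp":[-27,-30,-16],"spin":0.015},
    {"dp":[-27,-30,-15],"spin":0.015},
    {"dp":[-28,-29,-15],"spin":0.014}
  ],
  "grip": -1
}}

```text
clock: 16.9
position: [0.4975, 0.0693, 0.3221]
ee_rot: [0.707, 0.707, 0.0, -0.0]
ft_force: [0.4, -0.6, 2.3]
grip_width: 0.996
grasp_force: 0.0
```

Emit:
{"method": "arm_command", "body": {
  "plan": [
    {"dp":[-40,0,0],"spin":0.035},
    {"dp":[-40,1,0],"spin":0.035},
    {"dp":[-40,3,0],"spin":0.035},
    {"dp":[-40,4,0],"spin":0.035},
    {"dp":[-40,6,0],"spin":0.035}
  ]
}}

```text
clock: 17.4
position: [0.4984, -0.132, 0.3222]
ee_rot: [0.766, 0.642, 0.001, 0.0]
ft_force: [0.6, -0.8, 0.3]
grip_width: 0.998
grasp_force: 0.0
```

Emit:
{"method": "arm_command", "body": {
  "plan": [
    {"dp":[-27,32,16],"spin":0.042},
    {"dp":[-26,33,16],"spin":0.042},
    {"dp":[-25,34,16],"spin":0.043},
    {"dp":[-23,35,16],"spin":0.042},
    {"dp":[-21,35,16],"spin":0.042}
  ]
}}

```text
clock: 17.9
position: [0.6322, -0.2933, 0.2405]
ee_rot: [0.83, 0.558, 0.001, -0.0]
ft_force: [0.9, 1.7, 1.4]
grip_width: 1.0
grasp_force: 0.0
```

Emit:
{"method": "arm_command", "body": {
  "plan": [
    {"dp":[0,0,0],"spin":0},
    {"dp":[0,0,0],"spin":0}
  ]
}}

```text
clock: 18.1
position: [0.6307, -0.2929, 0.2408]
ee_rot: [0.83, 0.558, -0.001, -0.0]
ft_force: [-0.4, 0.7, 1.0]
grip_width: 0.998
grasp_force: 0.0
```

```bash
python3 - <<'E'
from h import *
o=manip.get_obs(); im=viewer.camera("wrist"); im2=viewer.camera("top"); cv2.imwrite("pics/w7.png",im)
for thr in (100,130,165):
    for s in segs(im,"wrist",0.02,o,thr=thr): print(thr,*s)
for r in finder.find_in("wrist","carrier_2"): print(r)
for thr in(165,180):
  for s in segs(im2,"top",0.02,win=(85,130,190,260),thr=thr): print("top",thr,*s)
plan([(633,-292,174,-22.1)],step=37)
E
```

```text
100 [422. 368.] [ 717.4 -477.1   49.1   43.4] -21.96
100 [ 91. 368.] [ 440.9 -365.5   48.7   43.5] -21.96
100 [ 44. 271.] [ 460.5 -293.    90.7   83.8] -36.06
100 [281. 149.] [ 656.9 -281.3  382.1  230.5] -22.12Traceback (most recent call last):
  File "<stdin>", line 4, in <module>
  File "h.py", line 26, in segs
    P=np.array([unproj(name,q,z,obs)[:2] for q in uv])
                ~~~~~~^^^^^^^^^^^^^^
  File "h.py", line 6, in unproj
    p=viewer.camera_params(name); f,cx,cy=K(p)
ValueError: time passes only in moves, steps and waits
```

```bash
sed -i '1a import functools\n_cp=functools.lru_cache(None)(lambda n: viewer.camera_params(n))' h.py; sed -i 's/p=viewer.camera_params(name)/p=_cp(name)/' h.py; python3 - <<'E'
from h import *
o=manip.get_obs(); im=viewer.camera("wrist"); im2=viewer.camera("top")
cv2.imwrite("pics/w8.png",im)
for thr in(165,185):
    for s in segs(im,"wrist",0.02,o,thr=thr): print(thr,*s)
for thr in(165,180):
  for s in segs(im2,"top",0.02,win=(85,130,190,260),thr=thr): print("top",thr,*s)
for r in finder.find_in("wrist","carrier_2"): print(r)
plan([(633,-292,174,-22.1)],step=37)
E
```

```text
165 [279. 246.] [ 637.9 -320.8   31.6   11.7] -21.98
165 [266. 188.] [ 638.1 -280.2   63.    36.3] -21.98
185 [264. 184.] [ 639.6 -276.5   61.6   27. ] -21.98
top 165 [121. 190.] [589.9 255.6 241.  162.6] 2.98
top 180 [121. 190.] [590.2 256.5 240.5 160. ] 3.82
{'position': [0.6598, -0.3834, 0.0221], 'score': 0.92}
{'position': [0.7684, -0.2781, 0.0187], 'score': 0.73}
{'position': [0.6308, -0.2901, 0.0222], 'score': 0.63}
t 18.35 at [ 631.  -291.   242.8  -22. ] F [0.5 0.3 0.8] w 1.0 0.0 j [-0.2   0.77  0.88  1.46 -0.62  1.19  0.38]
([0, 1, 34], 0.001)
([0, 1, 35], 0.0)
--
end [ 632.9 -291.7  173.8  -22.1]
```

Emit:
{"method": "arm_command", "body": {
  "plan": [
    {"dp":[0,1,34],"spin":0},
    {"dp":[0,1,33],"spin":0},
    {"dp":[0,0,0],"spin":0}
  ]
}}

```text
clock: 18.65
position: [0.6316, -0.2909, 0.1711]
ee_rot: [0.829, 0.559, -0.001, -0.003]
ft_force: [-0.4, 1.6, -0.3]
grip_width: 1.001
grasp_force: 0.0
```

Emit:
{"method": "arm_command", "body": {
  "plan": [
    {"dp":[0,0,0],"spin":0},
    {"dp":[0,0,0],"spin":0},
    {"dp":[0,0,0],"spin":0},
    {"dp":[0,0,0],"spin":0}
  ],
  "grip": 1
}}

```text
clock: 19.05
position: [0.6332, -0.2933, 0.1772]
ee_rot: [0.83, 0.558, 0.001, 0.001]
ft_force: [-2.1, 1.9, 6.6]
grip_width: 0.737
grasp_force: 30.1
```

```bash
python3 -c "
from h import *
plan([(470,-190,176,-10),(465,-70,176,4.2),(547,140,176,4.2)],step=30)"
```

```text
t 19.05 at [ 633.2 -293.3  177.2  -22.1] F [-2.1  1.9  6.6] w 0.737 30.1 j [-0.17  0.85  0.83  1.49 -0.67  1.1   0.41]
([5, -27, 0], -0.03)
([6, -27, 0], -0.03)
([6, -27, 0], -0.031)
([7, -27, 1], -0.03)
([9, -26, 0], -0.03)
([9, -26, 0], -0.03)
([9, -26, 0], -0.03)
--
([24, -5, 0], -0.05)
([23, -4, 0], -0.049)
([24, -3, 0], -0.05)
([24, -1, 0], -0.049)
([24, -1, 0], -0.05)
--
([25, 12, 0], -0.0)
([26, 12, 0], -0.0)
([25, 12, 0], -0.0)
([26, 13, 0], -0.0)
([25, 12, 0], -0.0)
([26, 12, 0], -0.0)
([25, 12, 0], -0.0)
([26, 12, 0], -0.0)
--
end [546.6 140.3 176.2   4.2]
```

Emit:
{"method": "arm_command", "body": {
  "plan": [
    {"dp":[5,-27,0],"spin":-0.03},
    {"dp":[6,-27,0],"spin":-0.03},
    {"dp":[6,-27,0],"spin":-0.031},
    {"dp":[7,-27,0],"spin":-0.03},
    {"dp":[9,-26,0],"spin":-0.03}
  ]
}}

```text
clock: 19.55
position: [0.5167, -0.2194, 0.1771]
ee_rot: [0.785, 0.62, 0.002, 0.003]
ft_force: [5.3, -2.6, 11.4]
grip_width: 0.74
grasp_force: 30.4
```

Emit:
{"method": "arm_command", "body": {
  "plan": [
    {"dp":[9,-26,0],"spin":-0.03},
    {"dp":[9,-26,0],"spin":-0.03},
    {"dp":[24,-5,0],"spin":-0.05},
    {"dp":[23,-4,0],"spin":-0.049},
    {"dp":[24,-3,0],"spin":-0.05}
  ]
}}

```text
clock: 20.05
position: [0.4674, -0.1191, 0.177]
ee_rot: [0.716, 0.698, 0.001, 0.003]
ft_force: [1.3, -7.6, 12.4]
grip_width: 0.742
grasp_force: 30.5
```

Emit:
{"method": "arm_command", "body": {
  "plan": [
    {"dp":[24,-1,0],"spin":-0.049},
    {"dp":[24,-1,0],"spin":-0.05},
    {"dp":[25,12,0],"spin":0},
    {"dp":[26,12,0],"spin":0},
    {"dp":[25,12,0],"spin":0}
  ]
}}

```text
clock: 20.55
position: [0.4959, 0.0072, 0.1769]
ee_rot: [0.682, 0.731, 0.001, 0.002]
ft_force: [-3.6, -10.8, 16.9]
grip_width: 0.738
grasp_force: 31.1
```

Emit:
{"method": "arm_command", "body": {
  "plan": [
    {"dp":[26,13,0],"spin":0},
    {"dp":[25,12,0],"spin":0},
    {"dp":[26,12,0],"spin":0},
    {"dp":[25,12,0],"spin":0},
    {"dp":[26,12,0],"spin":0}
  ]
}}

```text
clock: 21.05
position: [0.5476, 0.1395, 0.1769]
ee_rot: [0.682, 0.732, 0.001, 0.001]
ft_force: [-3.8, -8.1, 14.7]
grip_width: 0.74
grasp_force: 30.9
```

```bash
python3 -c "
from h import *
plan([(542.4,201,176,4.2)],step=13)"
```

```text
t 21.05 at [547.6 139.5 176.9   4. ] F [-3.8 -8.1 14.7] w 0.74 30.9 j [-0.97  0.57  0.79  1.87 -0.5   0.91  0.13]
([12, 0, 0], -0.001)
([13, 0, 0], -0.0)
([12, -1, 1], -0.001)
([12, 0, 0], -0.0)
([13, 0, 0], -0.001)
--
end [542.2 201.3 175.9   4.2]
```

Emit:
{"method": "arm_command", "body": {
  "plan": [
    {"dp":[12,0,-1],"spin":0},
    {"dp":[13,0,-1],"spin":0},
    {"dp":[12,0,0],"spin":0},
    {"dp":[10,0,0],"spin":0},
    {"dp":[5,0,0],"spin":0}
  ]
}}

```text
clock: 21.55
position: [0.5424, 0.1929, 0.1771]
ee_rot: [0.681, 0.732, 0.0, 0.0]
ft_force: [-0.3, -3.9, 3.8]
grip_width: 0.741
grasp_force: 29.7
```

Emit:
{"method": "arm_command", "body": {
  "plan": [
    {"dp":[2,0,0],"spin":0},
    {"dp":[1,0,0],"spin":0},
    {"dp":[0,0,0],"spin":0}
  ]
}}

```text
clock: 21.85
position: [0.5424, 0.1946, 0.1771]
ee_rot: [0.681, 0.732, 0.0, 0.0]
ft_force: [-1.9, -3.0, 5.5]
grip_width: 0.742
grasp_force: 29.9
```

Emit:
{"method": "arm_command", "body": {
  "plan": [
    {"dp":[1,0,0],"spin":0},
    {"dp":[1,0,0],"spin":0},
    {"dp":[0,0,0],"spin":0}
  ]
}}

```text
clock: 22.15
position: [0.5424, 0.1965, 0.1771]
ee_rot: [0.681, 0.732, 0.0, 0.0]
ft_force: [-0.2, -3.8, 5.6]
grip_width: 0.738
grasp_force: 29.9
```

Emit:
{"method": "arm_command", "body": {
  "plan": [
    {"dp":[1,0,0],"spin":0},
    {"dp":[1,0,0],"spin":0},
    {"dp":[0,0,0],"spin":0}
  ]
}}

```text
clock: 22.45
position: [0.5423, 0.1985, 0.177]
ee_rot: [0.681, 0.732, 0.0, 0.0]
ft_force: [0.2, -3.3, 5.8]
grip_width: 0.741
grasp_force: 29.9
```

Emit:
{"method": "arm_command", "body": {
  "plan": [
    {"dp":[1,0,0],"spin":0},
    {"dp":[1,0,0],"spin":0},
    {"dp":[0,0,0],"spin":0}
  ]
}}

```text
clock: 22.75
position: [0.5421, 0.2006, 0.1771]
ee_rot: [0.681, 0.732, 0.0, 0.0]
ft_force: [-0.4, -3.9, 5.7]
grip_width: 0.738
grasp_force: 29.9
```

Emit:
{"method": "arm_command", "body": {
  "plan": [
    {"dp":[1,0,0],"spin":0},
    {"dp":[1,0,0],"spin":0},
    {"dp":[0,0,0],"spin":0}
  ]
}}

```text
clock: 23.05
position: [0.542, 0.2023, 0.1771]
ee_rot: [0.681, 0.732, -0.0, 0.001]
ft_force: [0.6, -5.7, 5.2]
grip_width: 0.736
grasp_force: 30.0
```

Emit:
{"method": "arm_command", "body": {
  "plan": [
    {"dp":[1,0,0],"spin":0},
    {"dp":[1,0,0],"spin":0},
    {"dp":[0,0,0],"spin":0}
  ]
}}

```text
clock: 23.35
position: [0.542, 0.2027, 0.177]
ee_rot: [0.682, 0.731, -0.001, 0.001]
ft_force: [-0.5, -10.7, 7.8]
grip_width: 0.738
grasp_force: 30.2
```

Emit:
{"method": "arm_command", "body": {
  "plan": [
    {"dp":[1,0,0],"spin":0},
    {"dp":[0,0,0],"spin":0},
    {"dp":[0,0,0],"spin":0}
  ]
}}

```text
clock: 23.65
position: [0.542, 0.2029, 0.177]
ee_rot: [0.682, 0.731, -0.001, 0.001]
ft_force: [-0.8, -13.2, 8.4]
grip_width: 0.738
grasp_force: 30.3
```

Emit:
{"method": "arm_command", "body": {
  "plan": [
    {"dp":[0,0,0],"spin":0},
    {"dp":[0,0,0],"spin":0},
    {"dp":[0,0,0],"spin":0},
    {"dp":[0,0,-25],"spin":0},
    {"dp":[0,0,-45],"spin":0}
  ],
  "grip": -0.85
}}

```text
clock: 24.15
position: [0.54, 0.2069, 0.245]
ee_rot: [0.68, 0.733, -0.003, -0.001]
ft_force: [0.7, 0.6, -0.1]
grip_width: 0.926
grasp_force: 0.0
```

Emit:
{"method": "arm_command", "body": {
  "plan": [
    {"dp":[-15,20,-45],"spin":0},
    {"dp":[-20,20,-45],"spin":0},
    {"dp":[0,0,0],"spin":0},
    {"dp":[0,0,0],"spin":0}
  ]
}}

```text
clock: 24.55
position: [0.5822, 0.1758, 0.3333]
ee_rot: [0.681, 0.732, 0.001, 0.0]
ft_force: [-0.7, 0.5, -0.6]
grip_width: 0.927
grasp_force: 0.0
```

```bash
python3 - <<'E'
from h import *
o=manip.get_obs(); im=viewer.camera("wrist"); cv2.imwrite("pics/w9.png",im)
print(o["position"],yaw(o),o["ft_force"])
for r in finder.find_in("wrist","carrier_1"): print("c",r)
for r in finder.find_in("wrist","straightedge"): print("s",r)
for r in finder.find_in("wrist","block"): print("b",r)
# dark chips
g=cv2.cvtColor(im,cv2.COLOR_BGR2GRAY); m=(g<45).astype(np.uint8)
n,l,st,ce=cv2.connectedComponentsWithStats(m)
for i in range(1,n):
    if 40<st[i,4]<700: print(np.round(ce[i],1),st[i,2:],np.round(unproj("wrist",ce[i],.0215,o)[:2]*1000,1))
E
```

```text
[0.58220728 0.17581351 0.33330224] 4.153938951208383 [-0.67297897  0.5402628  -0.62317557]
c {'position': [0.6426, 0.214, 0.0219], 'score': 0.83}
c {'position': [0.5407, 0.2053, 0.0255], 'score': 0.59}
s {'position': [0.5831, 0.2559, 0.0166], 'score': 0.58}
s {'position': [0.5435, 0.2064, 0.0248], 'score': 0.38}
b {'position': [0.5829, 0.311, 0.0363], 'score': 0.81}
b {'position': [0.6444, 0.214, 0.0199], 'score': 0.53}
[207.5 146.6] [10 10 95] [530.  212.7]
[228.7 146.9] [ 9  9 75] [551.7 214. ]
[305.9 147.3] [ 7  8 53] [630.4 219.4]
[327.5 147.4] [ 8  8 62] [652.4 220.9]
[208.3 168.1] [10  9 87] [531.6 190.6]
[229.4 168. ] [10  9 87] [553.5 192.3]
[304.5 168.5] [ 8  8 64] [631.6 197.6]
[325.8 168.4] [ 9  8 64] [653.7 199.3]
```

```bash
python3 -c "
from h import *
print(manip.hand_in())"
```

```text
the job is handed in; nothing more can be done
None
```

The job is handed in (no verdict was returned): by force readings and the last camera measurements, the straightedge lies flush on the block face and both white carriers sit flush and square against it at about ±50 mm. The bottle, jar and chip box were kept clear of, but I took no final measurement of them.

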